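Open the ratchet bar clamp

TASK

Open the bar clamp on the bench so that it is ready for the next piece of wood: press its red ratchet release down with the fingertips, keep it pressed and push the sliding jaw all the way back along the bar to the end of its travel, then let the release spring up and move clear. Only press and push, pick nothing up, and leave everything lying around the clamp where it is.

Things in the scene. Friction and masses are not known exactly. Their poses are not given: they have to be found in the camera images.
- clamp: ratchet bar clamp screwed to the bench, 90 x 305 mm base plate. Origin: centre of the base plate's underside, on the bench top. The steel bar runs along its y axis, 34 to 54 mm above the bench, saw teeth underneath. The fixed jaw (98 mm high) stands at its -y end, a low end block (62 mm high) at its +y end; the sliding jaw opens toward +y. x is across the bar
- release_top (a point): centre of the top of the red ratchet release, a 36 mm (across the bar) x 44 mm (along the bar) push pad on the sliding jaw, 76 mm above the bench when up; moves with the jaw. It lies in a slot 60 mm long, open at both sides: the sliding jaw (100 mm high) bounds the slot toward the clamp's -y, the thumb plate (100 mm high) toward its +y, each 30 mm from this point
- thumb_plate (a point): point on the grey upright thumb plate of the sliding jaw (46 mm wide, 8 mm thick, top 100 mm above the bench), in the middle of its face toward the release, 90 mm above the bench. Pushing this face along the clamp's +y slides the jaw open while the release is down
- jaw (a joint): opening of the sliding jaw in m, equal to the gap between the jaws: 0 closed, 0.13 fully back at the end of its travel (clamp's +y). Takes about 3 N to slide when released. With the release up the ratchet lets it open by at most 8 mm more before a tooth catches
- release (a joint): how far the red release is pressed, in m: 0 up, 0.008 fully down. Spring loaded: about 2 N to start, 4.5 N fully down, and it springs up when let go, so it must be kept down while the jaw is pushed. Frees the ratchet when more than 0.004 down; at rest it may stand up to 0.0035 down when the pawl sits on a tooth
- offcut_pine: pale wooden offcut, 45 x 90 x 45 mm (x, y, z), lying on the bench beside the clamp on the robot's side; the piece to be clamped later, a bystander now. Origin: centre of its underside
- epoxy_tube: black and white squeeze tube, 40 x 146 x 26 mm, lying on the bench beyond the clamp; bystander. Origin: centre of its underside
- black_tape: small black roll of tape, 62 x 59 x 19 mm, lying flat on the bench beyond the clamp; bystander. Origin: centre of its underside
- masking_tape: cream roll of tape, 98 x 96 x 25 mm, lying flat on the bench to the left; bystander. Origin: centre of its underside
- screwdriver_yellow: screwdriver with a yellow handle, 31 x 254 x 34 mm, lying on the bench to the right; bystander. Origin: centre of its underside

How it is judged (in metres and radians):
On the way, in this order (a step that is already met when the one before it is completed fails the run):
1. the fingers press the red release down far enough to free the ratchet (value of joint release above 0.0042 m and contact force between the fingers and release above 0.5 N and value of joint jaw below 0.07 m), for 0.1 s.
2. the jaw is pushed back to the end of its travel (value of joint jaw above 0.124 m), for 0.05 s.
At the end, for the whole second after the job is handed in: the sliding jaw stands within 6 mm of its fully open position (joint at least 0.124 of 0.13), at rest, the release has sprung up (less than 4.2 mm down), and no bystander has moved more than 15 mm (value of joint jaw above 0.124 m and value of joint release below 0.0042 m and velocity of joint jaw between -0.01 and 0.01 m/s and distance of each of offcut_pine, epoxy_tube, black_tape, masking_tape, screwdriver_yellow from where it was at the start of the episode below 0.015 m); the robot touches nothing.
It fails at once if a loose thing beside the clamp is shifted or lifted by more than 25 mm (distance of any of offcut_pine, epoxy_tube, black_tape, masking_tape, screwdriver_yellow from where it was at the start of the episode above 0.025 m).
It also fails if it takes over 40 s, if anything falls off the work surface, if the arm or the gripper's body presses on something with over 40 N, if the wrist force passes 120 N, or if a joint passes its speed limit or range.

ROBOT

A 6-joint arm with a two-finger parallel gripper is mounted at the origin on a cart in front of the work surface, level with it; the furniture and walls round the work are solid. World frame = base frame: x ahead of the robot, y to its left, z up, the work surface at z = 0. Lengths are in mm, angles in degrees, forces in N, time in s.
With the tool pointing down it reaches from about 350 to 850 mm from the base axis. Payload 8.1 kg.
Tool frame: the origin (TCP) lies midway between the tips of the shut fingers; the grasp point (between the pads) lies 19 mm behind it; x points along the fingers, y is the direction in which the jaws open and shut, and the axes are right-handed (so a half turn about x gives the same grasp; the last joint's range is limited). The gripper opens to 85 mm and grips with 20 to 120 N. Pads are 22 mm wide; open, the fingers measure 114 mm over their backs; the gripper's body (76 mm by 85 mm) begins 54 mm behind the grasp point. The pads swing forward as they close: fully open they stand 13 mm farther back than shut.
Start: joints at [-73.934, 7.471, 85.268, -0, 87.261, -4.893], TCP at [214.638, -560.3, 231.292] pointing down, gripper open.
Joint ranges: [-169.43, 169.43], [-51.17, 129.36], [1.28, 143.12], [-76.62, 256.62], [0, 156.53], [-152.29, 152.29]. Speed limits (degrees/s): [136.94, 136.94, 159.86, 180, 180, 180].

INTERFACE

Orientations are given as [roll, pitch, yaw] about the fixed x, y, z axes, in that order (R = Rz(yaw) Ry(pitch) Rx(roll)).
In Python, from bench import r gives the robot as it stands.
- The arm moves only by the tool move_arm, never from a script. Its argument "deltas" is a list of rows, each a list of 2 entries, a list of its own where there are three numbers: the shift along the tool's x, y, z in mm, then the turn about the tool's x in degrees. A call has 1 to 12 rows; each row is the pose to reach, as a shift and turn from the pose measured when the call began, along the tool's axes at that moment; what a row does not reach only later rows make up. A row lasts 1/8 s, in which the tool goes at most 62.5 mm and 10.7 degrees, less where a joint would pass 70% of its speed; a pose out of reach is approached as far as the arm can. A call with a gripper value outside its range is refused whole. "jaw" is the opening, from -1 (shut) to 1 (fully open), set as the call begins (left out, the last holds). The fingers move at their own pace and stop on an object; "squeeze" is the grip in N (left out, the last holds). Time passes only in rows, so rows that repeat a pose let the fingers close. It gives the time, the measured TCP pose, the force and the opening at its end, in the units of the state.
- r.sense(): the state, without advancing time (a new reading comes with each control period).
- r.snapshot(name): name is "side" or "top" or "wrist"; returns (picture, depth): 420x560x3 uint8, red, green, blue; 420x560 float32, mm along the optical axis (not along the pixel's ray), 0 where there is no reading.
- r.get_calibration(name): a dict with "fovy" (degrees; the focal length in pixels is half the picture's height over the tangent of half this angle, whatever the lens; pixels are square), "cx", "cy" (the principal point, pixels), "k1" (the pictures are not rectified: a ray, as slopes to the right and down, at radius r is drawn at 1 + k1 r^2 times it, then the intrinsics apply), "position" and "attitude" of the camera in the world; the wrist camera has in their place "tool_from_camera" (4x4, takes a point from camera to tool coordinates, whose origin is the TCP and whose axes are the tool frame's). Camera axes: x right, y down, z forward; pixel columns grow to the right and rows downward; lengths in mm; the calibration is good to about 2 mm. A picture is of the moment at which its call begins: read the wrist's pose just before it. get_calibration takes no time and is no camera call.
- r.hand_in(): hands the job in, once; it reports no verdict.
The state is a dict: "time": time; "joint_pos": joint angles; "qd": joint speeds; "joint_efforts": joint torques, N m; "tool_pos": TCP position; "tcp_rot": TCP orientation; "ft_force": force on the tool from outside, world axes, zero at the start; "wrist_torque": the same for the moment, N m; "finger_gap": finger opening in mm.
Only numpy, scipy, OpenCV 4.12 (cv2) and the standard library are available. Lean on these libraries where they do the work, as an engineer would, in place of code of your own. Each camera call takes 0.05 s, during which the arm holds its last target. There are 200 camera calls.

## Working session

There is one attempt and no reset: what is moved stays moved. The work goes in short steps, Python scripts to look and compute and a tool call to move; the robot and the scene stay as the last step left them, time stands still between calls to the robot, and variables do not carry over. Pictures are saved under pics/ and viewed, about 8 in all and at most 12, crops included, and the job is handed in when it is done.

Besides the shell and the picture viewer there is one more tool, called after "Call:" as name([rows], argument=value, ...), one row to a line, values as JSON. move_arm: Moves the arm, as the interface text tells. Its arguments: {"type":"object","properties":{"deltas":{"type":"array","items":{"type":"array"}},"jaw":{"type":"number"},"squeeze":{"type":"number"}},"required":["deltas"]}

```bash
mkdir -p pics; cat > h.py <<'E'
import numpy as np, cv2
from bench import r
from scipy.spatial.transform import Rotation as R
def ray(c,u,v):
    f=210/np.tan(np.radians(c['fovy'])/2)
    x,y=(u-c['cx'])/f,(v-c['cy'])/f
    a,b=x,y
    for _ in range(20):
        s=1+c['k1']*(a*a+b*b); a,b=x/s,y/s
    return np.array([a,b,1.])
def pose(c):
    if 'tool_from_camera' in c:
        s=r.sense(); T=np.eye(4); T[:3,:3]=R.from_euler('xyz',s['tcp_rot'],degrees=True).as_matrix(); T[:3,3]=s['tool_pos']
        return T@np.array(c['tool_from_camera'])
    T=np.eye(4); a=np.array(c['attitude'])
    T[:3,:3]=a if a.shape==(3,3) else R.from_euler('xyz',a,degrees=True).as_matrix()
    T[:3,3]=c['position']; return T
def pt(c,T,D,u,v,z=None):
    d=ray(c,u,v)
    if z is None:
        w=D[int(v)-1:int(v)+2,int(u)-1:int(u)+2]; w=w[w>0]; p=d*np.median(w) if w.size else d*np.nan
        return T[:3,:3]@p+T[:3,3]
    q=T[:3,:3]@d; return T[:3,3]+q*(z-T[2,3])/q[2]
E
python3 - <<'E'
from h import *
print(r.sense())
for n in('top','side'):
    c=r.get_calibration(n);print(n,c)
    p,d=r.snapshot(n); cv2.imwrite(f'pics/{n}0.png',p[:,:,::-1]); np.save(f'{n}0.npy',d)
E
```

```text
{'time': 0.0, 'joint_pos': array([-7.39352976e+01,  7.51530489e+00,  8.53285449e+01,  7.07733744e-05,
        8.72603071e+01, -4.89366513e+00]), 'qd': array([-0.04175135,  0.05043811, -0.06768577, -0.12209247,  0.01099268,
        0.14084232]), 'joint_efforts': array([ 2.35114785e-03, -5.69396317e+01, -5.00552738e+01, -1.68443485e-04,
        1.50641991e-02, -9.02486840e-05]), 'tool_pos': array([ 214.4803493 , -559.78204745,  230.24940294]), 'tcp_rot': array([-94.932549  ,  89.89584306, 106.02581509]), 'ft_force': array([ 0.16067715, -0.28750946, -0.04270637]), 'wrist_torque': array([0.03253239, 0.03832376, 0.02024427]), 'finger_gap': 85.40045881717364}
top {'fovy': 42.370352111478766, 'cx': 275.30573969212105, 'cy': 200.8654235994332, 'k1': 0.0057801487414953345, 'position': array([ 427.01026169,  -16.3329532 , 1500.13779685]), 'attitude': array([-176.85263674,    1.31987844,  -90.52028963])}
side {'fovy': 50.74362785543768, 'cx': 278.2237473327283, 'cy': 216.50748667521157, 'k1': 0.03472970182977613, 'position': array([246.08145081, 920.77513972, 632.99349877]), 'attitude': array([-120.22318685,   -1.34922397, -164.1413406 ])}
```

View pics/top0.png

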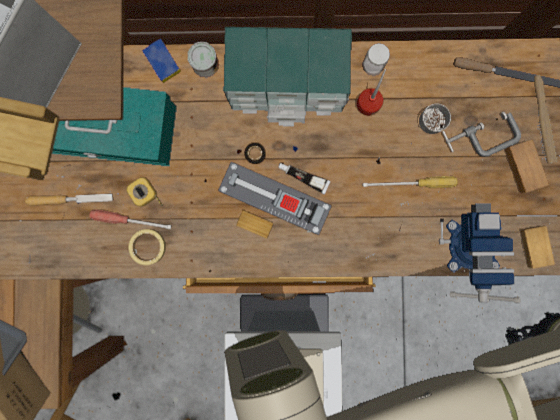

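View pics/side0.png

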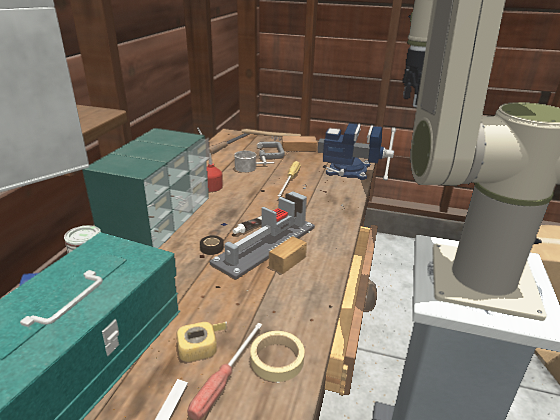

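The top view shows the clamp centred near (275,198): red release near (290,203), fixed jaw to the right (about 315,213), end block to the left (about 232,180). The side view agrees: the jaw is closed toward the far end.

```bash
python3 - <<'E'
from h import *
p=cv2.imread('pics/top0.png'); D=np.load('top0.npy')
c=r.get_calibration('top');T=pose(c)
cv2.imwrite('pics/crop.png',cv2.resize(p[150:250,205:345],None,fx=5.7,fy=5.7,interpolation=cv2.INTER_CUBIC))
hsv=cv2.cvtColor(p,cv2.COLOR_BGR2HSV)
m=((hsv[...,0]<8)|(hsv[...,0]>172))&(hsv[...,1]>150)&(hsv[...,2]>110)
m[:150]=0;m[250:]=0;m[:,:205]=0;m[:,345:]=0
v,u=np.nonzero(m);print(len(u),u.mean(),v.mean(),u.min(),u.max(),v.min(),v.max())
print('release',pt(c,T,D,u.mean(),v.mean(),76),pt(c,T,D,u.mean(),v.mean()))
# height map
P=np.array([[pt(c,T,D,uu,vv) for uu in range(205,345)] for vv in range(150,250)])
np.save('P.npy',P); 
print('bench z',np.median(P[...,2]), 'max',P[...,2].max())
z=P[...,2]; k=(z>85)&(z<115); print(P[k].mean(0),k.sum())
h=cv2.applyColorMap(np.clip(z*2.2,0,255).astype(np.uint8),cv2.COLORMAP_JET)
cv2.imwrite('pics/cropz.png',np.vstack([cv2.resize(p[170:240,215:335],None,fx=4.2,fy=4.2,interpolation=cv2.INTER_CUBIC),cv2.resize(h[20:90,10:130],None,fx=4.2,fy=4.2,interpolation=cv2.INTER_NEAREST)]))
E
```

```text
195 289.3076923076923 202.63076923076923 280 300 177 211
release [500.60232661 -21.03794259  76.        ] [500.56224284 -21.0353799   76.77569234]
bench z 0.8244183031474677 max 102.59883798748774
[480.17957312 -65.59124518  97.10065693] 373
```

View pics/cropz.png

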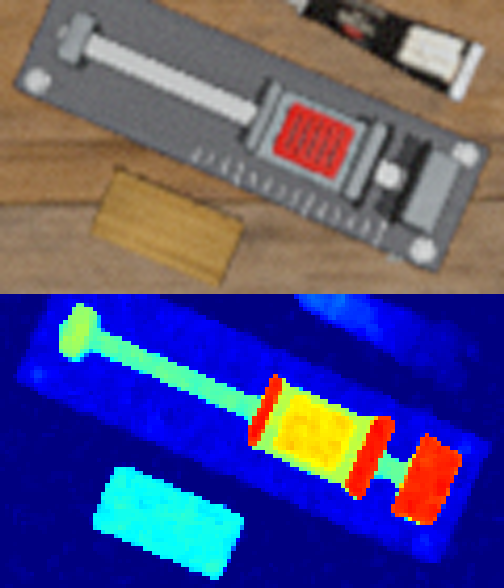

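The crop shows the end block top at (234,179), the fixed jaw top at about (317,214) and the red pad in the slot, with the offcut below. Now fitting the axis.

```bash
cat >> h.py <<'E'
def plan(pad,yaw):
    s=r.sense();M=R.from_euler('xyz',s['tcp_rot'],degrees=True).as_matrix()
    print('t',s['time'],'tcp',s['tool_pos'],'F',s['ft_force'],'M',M.round(3).tolist(),'gap',s['finger_gap'],'q',s['joint_pos'].round(1))
    print('to pad, tool axes',M.T@(np.array(pad)-s['tool_pos']))
    e=np.array([-np.sin(yaw),np.cos(yaw),0]) # clamp +y
    et=M.T@e; print('clamp+y in tool',et.round(4),'turn to put tool y on clamp y',np.degrees(np.arctan2(et[2],et[1])))
E
python3 - <<'E'
from h import *
P=np.load('P.npy');z=P[...,2];p=cv2.imread('pics/top0.png')[150:250,205:345]
U,V=np.meshgrid(range(205,345),range(150,250))
hsv=cv2.cvtColor(p,cv2.COLOR_BGR2HSV)
m=((hsv[...,0]<8)|(hsv[...,0]>172))&(hsv[...,1]>150)&(hsv[...,2]>110)&(V>190)&(z>65)
red=P[m].mean(0);print('red',red,m.sum())
n,l,st,ce=cv2.connectedComponentsWithStats(((z>85)).astype(np.uint8))
bl={i:P[l==i].mean(0) for i in range(1,n) if st[i,4]>10}
for i,b in bl.items():print(i,b,st[i,4])
eb=(U<240)&(z>50);print('end',P[eb].mean(0))
ax=(z>42)&(z<110)&(V<240)&~((U<262)&(V>200)) 
bar=(z>46)&(z<58)&(U>240)&(U<262)&(V<205)
print('bar',P[bar].mean(0),bar.sum())
bs=(z>5)&(z<14);print('base n',bs.sum())
fj=max(bl.values(),key=lambda b:-b[1]);d=P[eb].mean(0)-fj
yaw=np.arctan2(-d[0],d[1]);print('yaw end-fixed',np.degrees(yaw),np.linalg.norm(d[:2]))
e=np.array([-np.sin(yaw),np.cos(yaw),0]);x=np.array([np.cos(yaw),np.sin(yaw),0])
for q in[red,P[bar].mean(0)]+list(bl.values()):print('from fixed: along',(q-fj)@e,'across',(q-fj)@x)
plan([red[0],red[1],76],yaw)
E
```

```text
red [499.61722497 -20.62977556  75.31773331] 192
1 [514.0882028    9.66981537  97.0926006 ] 55
2 [484.89589953 -54.95740183  97.80289753] 105
3 [469.09887404 -90.26688781  96.75656226] 213
end [567.30634164 126.80730801  58.11051199]
bar [546.42564623  80.99206475  52.98681782] 121
base n 2440
yaw end-fixed -24.34267540196073 238.25598247888013
from fixed: along 76.02558354832986 across -0.8987726475440201
from fixed: along 187.9069957237586 across -0.13960256634810572
from fixed: along 109.59627226012641 across -0.2035968982939104
from fixed: along 38.68177431488968 across -0.16171092841544432
from fixed: along 0.0 across 0.0
t 0.1 tcp [ 214.51928497 -559.82901314  230.35257365] F [-0.46518466  0.26667065  0.91643495] M [[-0.0, 0.358, -0.934], [0.002, -0.934, -0.358], [-1.0, -0.002, -0.0]] gap 85.60295896570842 q [-73.9   7.5  85.3   0.   87.3  -4.9]
to pad, tool axes [ 155.07537021 -401.29120098 -459.08427522]
clamp+y in tool [ 0.0013 -0.7034 -0.7108] turn to put tool y on clamp y -134.697939634591
```

Call:
move_arm([
  [[-20,-20,-23],0],
  [[-40,-50,-57],-4],
  [[-50,-90,-103],-8],
  [[-50,-130,-149],-12],
  [[-50,-170,-195],-17],
  [[-40,-210,-240],-22],
  [[-20,-250,-286],-27],
  [[0,-290,-332],-32],
  [[20,-330,-378],-37],
  [[40,-365,-418],-42],
  [[60,-390,-446],-44.7],
  [[70,-401,-459],-44.7],
], jaw=-1, squeeze=20)

```text
time: 1.6
tool_pos: [499.2, -19.1, 159.4]
tcp_rot: [-100.4, 89.8, 145.4]
ft_force: [-0.1, -0.5, -0.7]
finger_gap: 0.1
```

```bash
python3 - <<'E'
from h import *
c=r.get_calibration('wrist');T=pose(c);p,d=r.snapshot('wrist');cv2.imwrite('pics/w1.png',p[:,:,::-1]);np.save('w1.npy',d);np.save('wT.npy',T)
hsv=cv2.cvtColor(p,cv2.COLOR_RGB2HSV)
m=((hsv[...,0]<8)|(hsv[...,0]>172))&(hsv[...,1]>150)&(hsv[...,2]>90)
n,l,st,ce=cv2.connectedComponentsWithStats(m.astype(np.uint8));i=1+st[1:,4].argmax();print(st[i],ce[i],pt(c,T,d,*ce[i],76),pt(c,T,d,*ce[i]))
plan([500.1,-20.8,76],np.radians(-24.34))
E
```

```text
[ 255  187   47   56 2220] [277.80945946 213.63153153] [503.70509597 -19.66997954  76.        ] [503.68516591 -19.71936041  75.82258235]
t 1.65 tcp [499.28879973 -18.42911484 158.52213667] F [-1.60385987  1.2720378  -0.8361321 ] M [[-0.003, 0.912, -0.411], [0.003, -0.411, -0.912], [-1.0, -0.004, -0.001]] gap -0.1082854831531675 q [-8.100e+00 -5.300e+00  1.059e+02  1.000e-01  7.960e+01  1.610e+01]
to pad, tool axes [82.5116319   2.07288364  1.92767654]
clamp+y in tool [ 0.0012  0.0012 -1.    ] turn to put tool y on clamp y -89.93036371923246
```

View pics/w1.png

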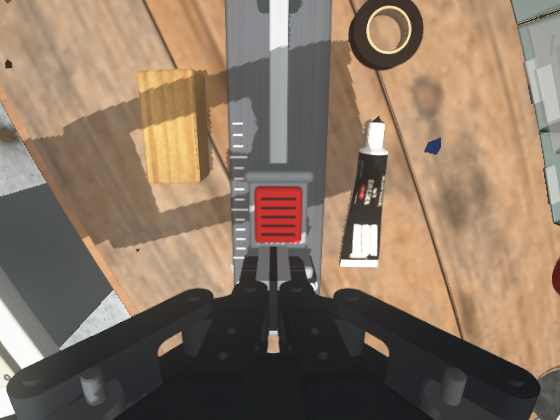

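The wrist view shows the pad (255–302, 187–243) straight ahead, the thumb plate at row ~177 and the shut fingertips at about (278,250). It agrees with the top view to 3–4 mm, so I'll use the mean and go down into the slot.

Call:
move_arm([
  [[10,3.5,1],0],
  [[30,3.5,1],0],
  [[50,3.5,1],0],
  [[65,3.5,1],0],
  [[76,3.5,1],0],
  [[78,3.5,1],0],
])

```text
time: 2.4
tool_pos: [501.3, -21.0, 79.8]
tcp_rot: [-98.7, 89.7, 146.9]
ft_force: [-0.3, 0.2, 0.3]
finger_gap: -0.0
```

Call:
move_arm([
  [[3,0,0],0],
  [[6,0,0],0],
  [[8,0,0],0],
  [[9,0,0],0],
  [[9,0,0],0],
])

```text
time: 3.02
tool_pos: [501.8, -21.1, 71.2]
tcp_rot: [-103.3, 89.8, 142.3]
ft_force: [0.9, -1.4, 3.3]
finger_gap: 0.0
```

Call:
move_arm([
  [[1,0,0],0],
  [[2,0,0],0],
  [[2.5,0,0],0],
  [[2.5,0,0],0],
])

```text
time: 3.52
tool_pos: [501.9, -21.1, 68.8]
tcp_rot: [-103.9, 89.8, 141.8]
ft_force: [-1.1, -1.5, 4.6]
finger_gap: 0.5
```

Call:
move_arm([
  [[0.5,0,-3],0],
  [[0.5,0,-7],0],
  [[0.5,0,-12],0],
  [[0.5,0,-17],0],
  [[0.5,0,-22],0],
  [[0.5,0,-27],0],
  [[0.5,0,-32],0],
  [[0.5,0,-37],0],
  [[0.5,0,-42],0],
  [[0.5,0,-47],0],
  [[0.5,0,-51],0],
  [[0.5,0,-52],0],
])

```text
time: 5.03
tool_pos: [523.3, 26.6, 68.3]
tcp_rot: [-104.6, 89.8, 141.1]
ft_force: [-0.7, -2.4, 4.5]
finger_gap: -0.2
```

```bash
python3 - <<'E'
from h import *
p,d=r.snapshot('wrist');a=p
p,d=r.snapshot('side');b=cv2.resize(p[170:290,190:340],None,fx=3.5,fy=3.5,interpolation=cv2.INTER_CUBIC)
cv2.imwrite('pics/w2.png',np.hstack([cv2.resize(a,(373,280)),cv2.resize(b,(350,280))])[:,:,::-1])
plan([501.9,-21.1,68.8],np.radians(-24.34))
E
```

```text
t 5.125 tcp [523.38386534  26.60505047  68.35817522] F [0.01122638 0.08767103 4.80838154] M [[-0.003, 0.911, -0.411], [0.003, -0.411, -0.911], [-1.0, -0.004, -0.001]] gap 0.4342206564830294 q [ -2.8   4.1 106.5   0.2  69.5  21.4]
to pad, tool axes [-5.15822720e-01  4.78672909e-02  5.23187840e+01]
clamp+y in tool [ 1.4e-03  7.0e-04 -1.0e+00] turn to put tool y on clamp y -89.9586970627941
```

View pics/w2.png

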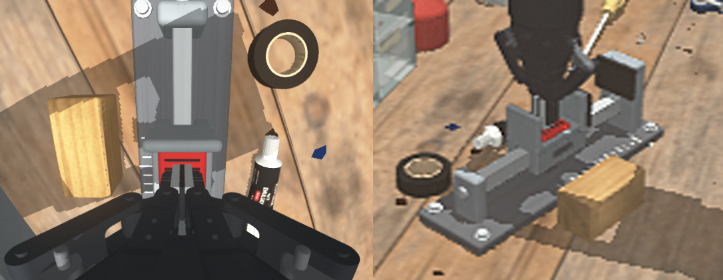

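The jaw slides freely with the release down; the plate is in mid-bar. Continuing.

Call:
move_arm([
  [[0,0,-3],0],
  [[0,0,-7],0],
  [[0,0,-12],0],
  [[0,0,-17],0],
  [[0,0,-22],0],
  [[0,0,-27],0],
  [[0,0,-32],0],
  [[0,0,-37],0],
  [[0,0,-42],0],
  [[0,0,-46],0],
  [[0,0,-49],0],
  [[0,0,-50],0],
])

```text
time: 6.62
tool_pos: [544.0, 72.4, 68.4]
tcp_rot: [-109.7, 89.8, 136.0]
ft_force: [-1.1, -2.0, 3.3]
finger_gap: 0.0
```

Call:
move_arm([
  [[0,0,-1],0],
  [[0,0,-2],0],
  [[0,0,-3],0],
  [[0,0,-4],0],
  [[0,0,-5],0],
  [[0,0,-6],0],
])

```text
time: 7.38
tool_pos: [546.5, 77.9, 68.4]
tcp_rot: [-109.2, 89.7, 136.5]
ft_force: [-0.1, -2.3, 4.5]
finger_gap: -0.0
```

Total 108 mm so far and no end stop yet; continuing in small steps.

Call:
move_arm([
  [[0,0,-1],0],
  [[0,0,-2],0],
  [[0,0,-3],0],
  [[0,0,-4],0],
  [[0,0,-5],0],
  [[0,0,-6],0],
  [[0,0,-7],0],
  [[0,0,-8],0],
])

```text
time: 8.38
tool_pos: [549.8, 85.2, 68.4]
tcp_rot: [-109.0, 89.7, 136.7]
ft_force: [-1.7, -2.2, 4.2]
finger_gap: -0.1
```

```bash
python3 - <<'E'
from h import *
p,d=r.snapshot('wrist');a=p
p,d=r.snapshot('side');b=cv2.resize(p[170:290,190:340],None,fx=3.5,fy=3.5,interpolation=cv2.INTER_CUBIC)
cv2.imwrite('pics/w3.png',np.hstack([cv2.resize(a,(373,280)),cv2.resize(b,(350,280))])[:,:,::-1])
plan([501.9,-21.1,68.8],np.radians(-24.34))
E
```

```text
t 8.475 tcp [549.85234525  85.33083037  68.45807093] F [-0.69490145 -2.09523823  4.47650704] M [[-0.003, 0.911, -0.411], [0.003, -0.411, -0.911], [-1.0, -0.004, -0.002]] gap 0.20206154443241509 q [  3.4   8.9 101.4   0.2  69.9  27.6]
to pad, tool axes [-5.28186188e-01  6.93610204e-02  1.16733809e+02]
clamp+y in tool [ 1.6e-03  9.0e-04 -1.0e+00] turn to put tool y on clamp y -89.94864657096491
```

View pics/w3.png

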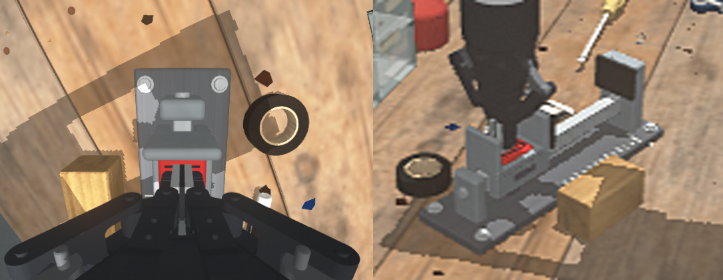

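The thumb plate (left picture, about (183,155)) is still roughly 10–15 mm short of the end block; pushing on slowly.

Call:
move_arm([
  [[0,0,-1],0],
  [[0,0,-2],0],
  [[0,0,-3],0],
  [[0,0,-4],0],
  [[0,0,-5],0],
  [[0,0,-6],0],
])

```text
time: 9.22
tool_pos: [552.3, 90.8, 68.4]
tcp_rot: [-110.1, 89.7, 135.6]
ft_force: [-1.4, -2.5, 3.9]
finger_gap: -0.2
```

Call:
move_arm([
  [[0,0,-1],0],
  [[0,0,-2],0],
  [[0,0,-3],0],
  [[0,0,-3],0],
])

```text
time: 9.72
tool_pos: [553.6, 93.7, 68.5]
tcp_rot: [-112.4, 89.7, 133.3]
ft_force: [-0.5, -2.5, 4.7]
finger_gap: 0.4
```

Call:
move_arm([
  [[0,0,-1],0],
  [[0,0,-2],0],
  [[0,0,-3],0],
  [[0,0,-3],0],
])

```text
time: 10.22
tool_pos: [554.9, 96.6, 68.5]
tcp_rot: [-113.7, 89.7, 132.0]
ft_force: [-1.1, -1.7, 4.9]
finger_gap: -0.2
```

Call:
move_arm([
  [[0,0,-1],0],
  [[0,0,-2],0],
  [[0,0,-3],0],
  [[0,0,-3],0],
])

```text
time: 10.72
tool_pos: [554.9, 96.7, 68.5]
tcp_rot: [-59.3, 89.7, -173.7]
ft_force: [-10.8, -15.5, 12.5]
finger_gap: 0.3
```

End stop reached (force stepped to about 19 N, no further motion). Unload, then lift straight up.

Call:
move_arm([
  [[0,0,0],0],
  [[-4,0,0.5],0],
  [[-10,0,1],0],
  [[-20,0,2],0],
  [[-40,0,2],0],
  [[-70,0,5],0],
  [[-110,0,10],0],
  [[-150,0,10],0],
  [[-150,0,10],0],
])

```text
time: 11.85
tool_pos: [554.3, 87.9, 224.7]
tcp_rot: [112.9, 89.8, -1.4]
ft_force: [0.6, 0.4, -0.1]
finger_gap: -0.1
```

```bash
python3 - <<'E'
from h import *
c=r.get_calibration('wrist');T=pose(c);p,d=r.snapshot('wrist');a=p
hsv=cv2.cvtColor(p,cv2.COLOR_RGB2HSV)
m=((hsv[...,0]<8)|(hsv[...,0]>172))&(hsv[...,1]>150)&(hsv[...,2]>90)
n,l,st,ce=cv2.connectedComponentsWithStats(m.astype(np.uint8));i=1+st[1:,4].argmax();print(st[i],ce[i],pt(c,T,d,*ce[i]))
p,d=r.snapshot('top')
cv2.imwrite('pics/f.png',np.hstack([cv2.resize(a,(373,280)),cv2.resize(p[140:250,200:350],(382,280))])[:,:,::-1])
print(r.sense()['ft_force'],r.sense()['tool_pos'])
E
```

```text
[ 490  309   64   59 2007] [522.69108122 342.68659691] [ 764.01709781 -223.49004689   53.97596342]
[ 0.35498529  0.37701514 -0.78703212] [552.14650715  87.79573627 219.94108846]
```

View pics/f.png

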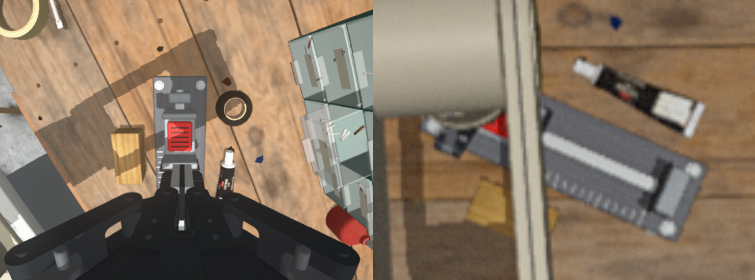

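The final picture shows the jaw right back against the end block (pad at about (180,136) left), release clear of the fingers, bystanders in place. One last numeric check, then hand in.

```bash
python3 - <<'E'
from h import *
c=r.get_calibration('wrist');T=pose(c);p,d=r.snapshot('wrist')
hsv=cv2.cvtColor(p,cv2.COLOR_RGB2HSV)
m=((hsv[...,0]<8)|(hsv[...,0]>172))&(hsv[...,1]>150)&(hsv[...,2]>90);m[:,:220]=0;m[:,320:]=0
v,u=np.nonzero(m);q=pt(c,T,d,u.mean(),v.mean());a=np.radians(-24.34)
print(q,'moved along',(q-[503.7,-19.7,76])@[-np.sin(a),np.cos(a),0])
Z=np.array([pt(c,T,d,x,y)[2] for x,y in zip(u,v)]);print('pad z',np.median(Z),len(u),r.sense()['qd'].round(2))
r.hand_in()
E
```

```text
[549.30820844  81.33633768  75.52027938] moved along 110.8532475650677
pad z 75.49586929465787 1378 [-0.04  1.12  1.15  0.05 -0.24 -0.07]
the job is handed in; nothing more can be done
```

The clamp is open and the job is handed in, at about 12 s of the 40 s allowed. The hand-in gives no verdict, so the result below is from my own checks.

**What I did:** I shut the gripper and pressed the red release down about 7.5 mm, which took about 4.5 N. Keeping it down, I pushed the thumb plate along the bar until the jaw hit its end stop. There the force rose to about 19 N and the jaw would go no further. I then unloaded and lifted straight up, clear of the clamp.

**Last checks:**
- **Jaw:** the pad had moved about 111 mm along the bar, and the jaw stands against the end block. I estimated a 20 mm gap before the push, so this fits full travel. I could not read the joint directly.
- **Release:** the top of the pad is at about 75.5 mm, so it has sprung up.
- **Contact:** the wrist force is about zero and nothing is touching the arm. The arm was still settling slightly, at about 1 degree/s, when I handed in.
- **Bystanders:** the offcut, epoxy tube and black tape looked undisturbed in the last picture. I judged this by eye rather than measuring. The masking tape was only partly in view and the screwdriver was out of view, and the arm's path stayed well above both.

**Disagreement:** the wrist and top cameras differed by 3–4 mm on the starting pad position, so I used roughly the average. My first search for the pad in the final picture picked out a different red object; I redid it limited to the clamp.

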